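Uncover the pillar and offer up the carrier arm

TASK

I am about to fit the carrier arm to the micromanipulator base plate. Take the dust cover off the pillar on the plate and nest it, mouth down, over the identical cover that stands on the bench; then pick up the carrier arm by its balance point, keep it level, and bring it over the plate as it will be fitted: its bore centred above the pillar and its foot above the rest pad, the arm level and clear above the pillar's tip by about three centimetres. Finish while still holding it there in the gripper for me to guide it down, and leave the other things on the bench where they are.

Things in the scene. Friction and masses are not known exactly. Their poses are not given: they have to be found in the camera images.
- fixture: Base plate fixed to the bench, cream, 300 (x) x 180 x 10 mm. Origin: centre of its underside. Steel pillar at x = -95 mm (diameter 18, tip 70 mm above the bench; collar at its foot, diameter 36, 12 high); square rest pad at x = +95 mm (34 wide, 12 high). Joystick unit 52 x 46 mm at x 45, y 60, up to 68 mm above the bench; control box 60 x 40 mm at x 35, y -62, up to 48 mm
- post_tip (a point): Centre of the pillar's tip, 70 mm above the bench. At the start the dust cover hides it
- rest_pad (a point): Centre of the top of the rest pad, 190 mm from the pillar
- cover: Dust cover over the pillar, rim on the plate: grey plastic cup, mouth down, 92 mm high, flat closed top 44 mm across, tapering out to 72 mm at the mouth, wall 2.5 mm, 70 g. Origin: centre of the mouth; z up to the top. Ribs inside under the roof stop jamming: nested fully over its twin it sits 28 mm higher than the twin, 1 to 2 mm play sideways
- spare_cover: The identical dust cover, standing mouth down on the bench by itself. Origin: centre of the mouth, on the bench; closed top 92 mm above
- bracket: Carrier arm, cast, grey, 0.5 to 0.75 kg. Origin: on its underside midway between bore and foot; x along the bar from bore to foot. Round clamp boss at x = -95 mm (diameter 48, 46 high, vertical bore 21; black clamp knob out to y = +55); bar 20 wide, 15 to 37 mm above the underside, from boss to x = 110; foot block 26 wide at x = 97. It balances near the boss, not at mid-length
- balance (a point): Balance point of the carrier arm, 50 mm from the bore's axis towards the foot (x = -45 mm in the arm's frame); marked at the bar's mid-height, 26 mm above the arm's underside
- bore (a point): Centre of the lower mouth of the arm's bore, at the underside of the boss
- foot (a point): Centre of the underside of the arm's foot, 190 mm from the bore's axis
- mouse: Bystander: black computer mouse 105 x 58 x 31 mm. Origin: centre of its underside
- screwdriver: Bystander: black-handled screwdriver 150 mm long, lying along its x. Origin: under its middle
- dishes: Bystander: stack of three clear dishes with lids, 60 mm across, 49 mm high. Origin: centre of its underside
- bottle: Bystander: amber bottle 54 mm across, 135 mm high. Origin: centre of its underside
- tip_box: Bystander: pipette tip box 87 x 122 x 68 mm. Origin: centre of its underside
- screw_dish: Bystander: small steel dish with screws, 60 mm across, 30 mm high. Origin: centre of its underside
Mind the look-alikes: they are no part of the job. What is shaped like the spare_cover but purple or red is not meant.

How it is judged (in metres and radians):
On the way, in this order (a step that is already met when the one before it is completed fails the run):
1. the dust cover from the pillar is nested over the spare cover on the bench and let go (horizontal distance between cover and spare_cover below 0.006 m and z of cover in the frame of spare_cover between 0.015 and 0.034 m and angle between cover's own z axis and vertical below 0.08 rad and height (world z) of spare_cover below 0.006 m and contact force between cover and the fingers below 0.1 N and height (world z) of bracket below 0.01 m), for 0.2 s.
2. the carrier arm is lifted clear of the bench, level, gripped at its balance point (height (world z) of balance above 0.066 m and angle between bracket's own z axis and vertical below 0.12 rad and contact force between bracket and the fingers above 1 N and x of the grasp point in the frame of bracket between -0.066 and -0.024 m), for 0.1 s.
At the end, for the whole second after the job is handed in: Arm held still in the gripper within 21 mm of its balance point, level within 5 deg; bore within 12 mm of the pillar's axis and 10-55 mm above its tip, foot within 20 mm of straight above the pad; cover upright over the spare on the bench, concentric within 6 mm, 15-34 mm above it (horizontal distance between bore and post_tip below 0.012 m and horizontal distance between foot and rest_pad below 0.02 m and z of bore in the frame of post_tip between 0.01 and 0.055 m and angle between bracket's own z axis and vertical below 0.087 rad and linear speed of bracket below 0.02 m/s and contact force between bracket and the fingers above 1 N and contact force between bracket and fixture below 0.1 N and contact force between bracket and cover below 0.1 N and x of the grasp point in the frame of bracket between -0.066 and -0.024 m and horizontal distance between cover and spare_cover below 0.006 m and z of cover in the frame of spare_cover between 0.015 and 0.034 m and angle between cover's own z axis and vertical below 0.08 rad and height (world z) of spare_cover below 0.006 m); the arm keeps its last pose, push and grip.
It fails at once if the carrier arm was tipped more than 15 degrees from level (angle between bracket's own z axis and vertical above 0.26 rad).
It fails at once if a bystander was shifted more than 25 mm (distance of any of mouse, screwdriver, dishes, bottle, tip_box, screw_dish from where it was at the start of the episode above 0.025 m).
It also fails if it takes over 53 s, if anything falls off the work surface, if the arm or the gripper's body presses on something with over 40 N, if the wrist force passes 120 N, or if a joint passes its speed limit or range.

ROBOT

A 7-joint arm with a two-finger parallel gripper is mounted at the origin on the work surface. World frame = base frame: x ahead of the robot, y to its left, z up, the work surface at z = 0. Lengths are in m, angles in degrees, forces in N, time in s.
With the tool pointing down it reaches from about 0.425 to 0.975 m from the base axis. Payload 16.7 kg.
Tool frame: the origin (TCP) lies at the very end of the fingers, on their centre line; the grasp point (between the pads) lies 19 mm behind it (r.pinch_z is the distance from the TCP to the grasp point, in m); z points along the fingers, y is the line along which they close (so a half turn about z gives the same grasp; the last joint's range is limited). The gripper opens to 85 mm and grips with 20 to 120 N. Pads are 22 mm wide; open, the fingers measure 114 mm over their backs; the gripper's body (76 mm by 85 mm) begins 54 mm behind the grasp point. The pads swing forward as they close: fully open they stand 13 mm farther back than shut.
Start: joints at [56.465, 24.414, 4.234, 92.017, -1.954, 63.644, -3.845], TCP at [0.285, -0.612, 0.231] pointing down, gripper open.
Joint ranges: [-163.25, 163.25], [-28.42, 122.38], [-70.27, 78.77], [12.13, 141.07], [-58.53, 238.53], [9.26, 117.41], [-156.51, 156.51]. Speed limits (degrees/s): [108.29, 108.29, 136.94, 136.94, 172.46, 172.46, 172.46].

INTERFACE

Orientations are given as a 3x3 rotation matrix whose columns are the frame's x, y, z axes.
In Python, from rig import r gives the robot as it stands.
- The arm moves only by the shell command python3 -m handwheel 'ROWS' [OPENING] [FORCE]. ROWS is JSON, a list of rows, each a list of 6 numbers: the shift along the tool's x, y, z in m, then the turn, a rotation vector about the tool's x, y, z in degrees. A call has 1 to 10 rows; each row shifts and turns the commanded pose from where the row before left it, along the tool's axes as they then stand; what a row does not reach is not made up. A row lasts 1/10 s, in which the tool goes at most 50 mm and 8.59 degrees, less where a joint would pass 70% of its speed; a pose out of reach is approached as far as the arm can. A call is refused whole if a number of a shift passes 0.05 or a number of a turn 8.59, either way. A call with a gripper value outside its range is refused whole. OPENING is the finger opening in m, from 0 to 0.0854, set as the call begins (- or left out, the last holds). The fingers move at their own pace and stop on an object; FORCE is the grip in N (left out, the last holds). Time passes only in rows, so rows that do not move let the fingers close. It gives the time, the measured TCP pose, the force, the opening and the grip force at its end, in the units of the state.
- r.observe(): the state, without advancing time (a new reading comes with each control period).
- r.capture(name): name is "scene" or "top" or "wrist"; returns a dict with "pixels" (400x640x3 uint8, red, green, blue), "K" (3x3 intrinsics, pixels), "R" (3x3) and "t" (3): a world point X has camera coordinates R X + t; the wrist camera has in their place "tool_from_camera" (4x4, takes a point from camera to tool coordinates, whose origin is the TCP and whose axes are the flange's). Camera axes: x right, y down, z forward; pixel columns grow to the right and rows downward; lengths in m; the calibration is good to about 2 mm. A picture is of the moment at which its call begins: read the wrist's pose just before it. There is no depth.
- r.sign_off(): hands the job in; it is judged then, once.
The state is a dict: "clock": time; "joints": joint angles; "dq": joint speeds; "joint_efforts": joint torques, N m; "tool_pos": TCP position; "tool_rot": TCP orientation; "force": force on the tool from outside, world axes, zero at the start; "ft_torque": the same for the moment, N m; "grip_width": opening from 0.0 (shut) to 1.0 (fully open); "grasp_force": force on a finger pad.
Only numpy, scipy, OpenCV 4.12 (cv2) and the standard library are available. Lean on these libraries where they do the work, as an engineer would, in place of code of your own. Each camera call takes 0.05 s, during which the arm holds its last target. There are 200 camera calls.

## Working session

There is one attempt and no reset: what is moved stays moved. The work goes in short steps, Python scripts to look and compute and a shell command to move; the robot and the scene stay as the last step left them, time stands still between calls to the robot, and variables do not carry over. Pictures are saved under pics/ and viewed, at most 10 in all, crops included, and the job is handed in when it is done.

```bash
ls; mkdir -p pics
python3 - <<'E'
from rig import r
import cv2,numpy as np,pickle
d={}
for n in ("scene","top"):
    c=r.capture(n); d[n]=c; cv2.imwrite(f"pics/{n}0.png",c["pixels"][:,:,::-1])
    C=-np.array(c["R"]).T@c["t"]; print(n,C.round(3),np.array(c["K"]).round(1).tolist(),np.array(c["R"]).round(3).tolist())
pickle.dump(d,open("c0.pkl","wb"))
o=r.observe(); print({k:np.round(v,3).tolist() for k,v in o.items()}, r.pinch_z)
E
```

```text
pics
scene [ 0.974 -0.386  1.107] [[403.5, 0.0, 320.9], [0.0, 403.5, 200.6], [0.0, 0.0, 1.0]] [[0.677, 0.736, -0.0], [0.643, -0.592, -0.486], [-0.358, 0.329, -0.874]]
top [0.396 0.013 1.082] [[372.9, 0.0, 329.2], [0.0, 372.9, 206.1], [0.0, 0.0, 1.0]] [[0.021, -1.0, 0.011], [-0.992, -0.022, -0.123], [0.123, -0.009, -0.992]]
{'clock': 0.1, 'joints': [56.465, 24.446, 4.232, 92.049, -1.955, 63.644, -3.845], 'dq': [-0.004, -0.049, 0.048, -0.032, 0.075, -0.042, 0.01], 'joint_efforts': [0.007, -95.154, 3.771, -46.441, 0.02, 0.006, -0.0], 'tool_pos': [0.285, -0.612, 0.231], 'tool_rot': [[0.907, 0.422, -0.001], [0.422, -0.907, 0.001], [-0.0, -0.001, -1.0]], 'force': [-0.526, 0.359, -0.32], 'ft_torque': [-0.023, 0.027, -0.007], 'grasp_force': 0.0, 'grip_width': 1.0} 0.0187
```

View pics/top0.png

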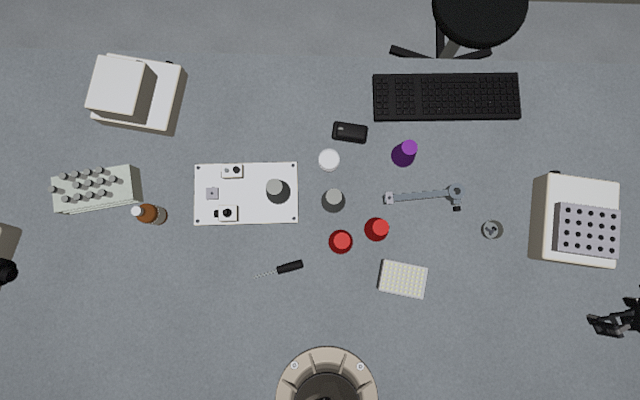

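View pics/scene0.png

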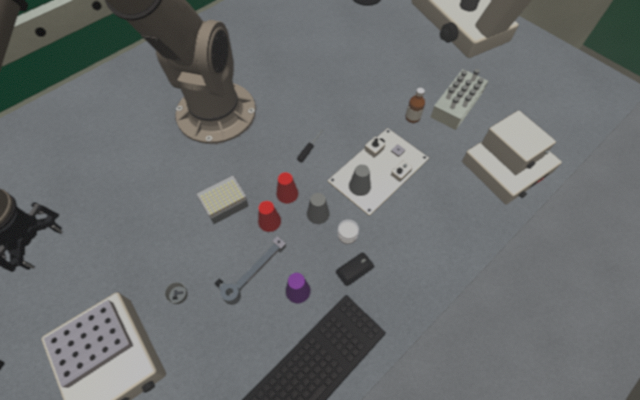

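The top view shows the plate centred at (245,193). Candidates for the covers:
- Grey cover on the pillar at (277,188).
- Grey spare at (333,200).
- Red look-alikes at (341,241) and (377,229), purple at (404,153).

By colour, I choose the grey one on the plate as the cover and the free-standing grey one as the spare. The carrier arm has its foot at (388,198) and its boss at (455,192), with the knob at (457,208). Next I check this in a close crop.

Run:
```python
import cv2,numpy as np,pickle
d=pickle.load(open("c0.pkl","rb"))
a=cv2.resize(d["top"]["pixels"][150:235,185:475],None,fx=2.75,fy=2.75,interpolation=cv2.INTER_CUBIC)
b=cv2.resize(d["scene"]["pixels"][125:305,205:435],None,fx=1.9,fy=1.9,interpolation=cv2.INTER_CUBIC)
im=np.zeros((a.shape[0]+b.shape[0],800,3),np.uint8); im[:a.shape[0],:a.shape[1]]=a; im[a.shape[0]:,:b.shape[1]]=b
cv2.imwrite("pics/crop0.png",im[:,:,::-1]); print(im.shape)
p=d["top"]["pixels"]
for q in [(277,185),(277,195),(333,193),(333,205),(320,180),(210,210),(420,196),(455,190),(457,208),(363,200)]: print(q,p[q[1],q[0]])
```

```text
(576, 800, 3)
(277, 185) [163 163 160]
(277, 195) [58 58 58]
(333, 193) [160 163 159]
(333, 205) [62 61 62]
(320, 180) [137 141 146]
(210, 210) [203 204 206]
(420, 196) [120 129 136]
(455, 190) [60 59 60]
(457, 208) [42 42 41]
(363, 200) [132 137 141]
```

View pics/crop0.png

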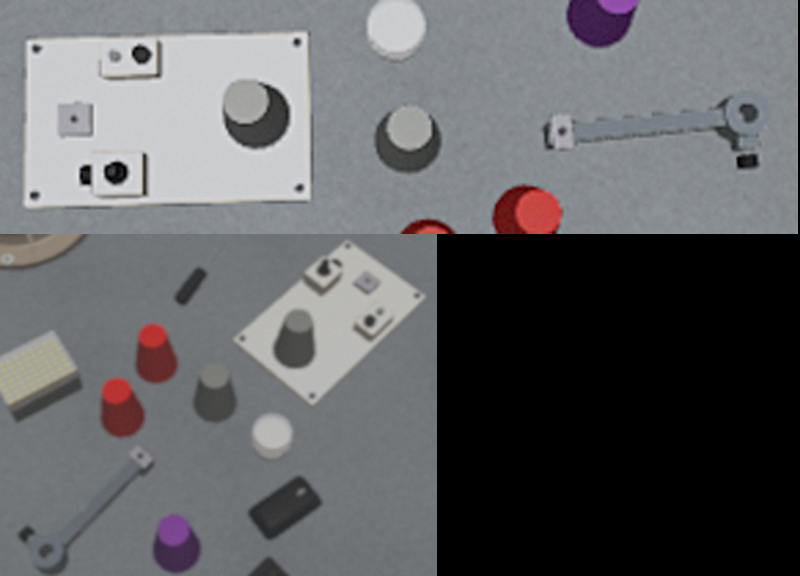

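The crop confirms it. The grey cover's roof on the plate is at about (274.5,187) and the grey spare's roof at (334,196.5), both in full-image pixels. The bore is at (456.6,191) and the foot hole at (389.4,197.6). The pad is at (212,193.5). Now I compute positions from both views.

```bash
cat > h.py <<'E'
import cv2,numpy as np,pickle
def ray(c,uv):
    R=np.array(c["R"]);t=np.array(c["t"]);C=-R.T@t
    return C,R.T@np.linalg.solve(np.array(c["K"]),[uv[0],uv[1],1.])
def cast(c,uv,z):
    C,d=ray(c,uv); return C+d*(z-C[2])/d[2]
def tri(c1,u1,c2,u2):
    A=[];b=[]
    for c,u in((c1,u1),(c2,u2)):
        C,d=ray(c,u);d/=np.linalg.norm(d);P=np.eye(3)-np.outer(d,d);A.append(P);b.append(P@C)
    return np.linalg.lstsq(np.vstack(A),np.hstack(b),rcond=None)[0]
def blob(mask,seed):  # centroid + area of the component nearest to seed
    n,l,s,c=cv2.connectedComponentsWithStats(mask.astype(np.uint8),connectivity=4)
    i=min((i for i in range(1,n) if s[i,4]>15),key=lambda i:np.hypot(*(c[i]-seed)))
    return c[i],s[i].tolist()
E
python3 - <<'E'
from h import *
d=pickle.load(open("c0.pkl","rb"));T,S=d["top"],d["scene"]
g=T["pixels"].mean(2)
gs=S["pixels"].astype(float)
pc,st=blob((g>145)&(g<182),(274.5,187));print("cover",pc,st,cast(T,pc,.102).round(4))
sc,st=blob((g>152)&(g<182),(334,196.5));print("spare",sc,st,cast(T,sc,.092).round(4))
m=cv2.morphologyEx((g>185).astype(np.uint8),cv2.MORPH_CLOSE,np.ones((9,9)))
n,l,s,c=cv2.connectedComponentsWithStats(m);i=l[215,250]
rect=cv2.minAreaRect(np.argwhere(l==i)[:,::-1].astype(np.float32));co=cv2.boxPoints(rect)
W=np.array([cast(T,p,.01) for p in co]);print("plate",co.round(1).tolist(),W.round(3).tolist(),W.mean(0).round(4),np.linalg.norm(W-np.roll(W,1,0),axis=1).round(3))
print("pad",cast(T,(211.9,193.5),.022).round(4))
print("bore46",cast(T,(456.6,191.1),.046).round(4),"foot37",cast(T,(389.4,197.6),.037).round(4),"knob",cast(T,(456.9,208.2),.03).round(3))
# scene crop: scale 1.9 offset (205,125), roofs
s=lambda x,y:(205+x/1.9,125+(y-234)/1.9)
print("tri cover",tri(T,pc,S,s(300,321)).round(3),"spare",tri(T,sc,S,s(215,376)).round(3),"bore",tri(T,(456.6,191.1),S,s(46,551)).round(3))
E
```

```text
cover [273.68316832 186.17326733] [266, 179, 16, 16, 202] [0.5676 0.153  0.102 ]
spare [333.38709677 195.93548387] [326, 189, 16, 15, 186] [ 0.5465 -0.0065  0.092 ]
plate [[192.60000610351562, 164.1999969482422], [296.3999938964844, 161.6999969482422], [297.79998779296875, 222.3000030517578], [194.0, 224.8000030517578]] [[0.644, 0.405, 0.01], [0.658, 0.103, 0.01], [0.48, 0.093, 0.01], [0.466, 0.39, 0.01]] [0.562  0.2476 0.01  ] [0.178 0.303 0.178 0.297]
pad [0.5563 0.3403 0.022 ]
bore46 [ 0.5751 -0.3549  0.046 ] foot37 [ 0.5536 -0.1665  0.037 ] knob [ 0.528 -0.36   0.03 ]
tri cover [0.569 0.155 0.096] spare [ 0.548 -0.006  0.086] bore [ 0.576 -0.356  0.041]
```

```bash
python3 -m handwheel '[[0.029,-0.0287,0,0,0,0],[0.029,-0.0287,0,0,0,0],[0.029,-0.0287,0,0,0,0],[0.029,-0.0287,0,0,0,0],[0.029,-0.0287,0,0,0,0],[0.029,-0.0287,0,0,0,0],[0.029,-0.0287,0,0,0,0],[0.029,-0.0287,0,0,0,0],[0.029,-0.0287,0,0,0,0],[0.029,-0.0287,0,0,0,0]]' 0.0854
python3 -m handwheel '[[0.029,-0.0287,0,0,0,0],[0.029,-0.0287,0,0,0,0],[0.029,-0.0287,0,0,0,0],[0.029,-0.0287,0,0,0,0],[0.029,-0.0287,0,0,0,0],[0.029,-0.0287,0,0,0,0],[0.029,-0.0287,0,0,0,0],[0.029,-0.0287,0,0,0,0],[0.029,-0.0287,0,0,0,0],[0.029,-0.0287,0,0,0,0]]'
python3 -m handwheel '[[0,0,0,0,0,-8.1],[0,0,0,0,0,-8.1],[0,0,0,0,0,-8.1],[0,0,0,0,0,-8.1],[0,0,0,0,0,-8.1],[0,0,0,0,0,-8.1],[0,0,0,0,0,-8.1],[0,0,0,0,0,-8.1],[0,0,0,0,0,0]]'
python3 - <<'E'
from h import *
from rig import r
o=r.observe();print(o["clock"],np.round(o["tool_pos"],4),np.round(o["tool_rot"],3).tolist(),np.round(o["joints"],1))
c=r.capture("wrist");pickle.dump((o,c),open("w1.pkl","wb"));cv2.imwrite("pics/w1.png",c["pixels"][:,:,::-1]);print(np.round(c["tool_from_camera"],3).tolist())
E
```

```text
clock: 1.1
tool_pos: [0.4268, -0.2277, 0.2313]
tool_rot: [[0.907, 0.422, -0.0], [0.422, -0.907, -0.0], [-0.0, -0.0, -1.0]]
force: [-0.1, -0.2, 1.0]
grip_width: 0.999
grasp_force: 0.0
clock: 2.1
tool_pos: [0.5687, 0.1548, 0.2311]
tool_rot: [[0.907, 0.422, -0.0], [0.422, -0.907, -0.0], [-0.0, -0.0, -1.0]]
force: [0.2, -0.4, 0.8]
grip_width: 1.003
grasp_force: 0.0
clock: 3.0
tool_pos: [0.5683, 0.1531, 0.231]
tool_rot: [[0.002, 1.0, -0.001], [1.0, -0.002, 0.0], [0.0, -0.001, -1.0]]
force: [-0.2, 1.2, -0.5]
grip_width: 1.001
grasp_force: 0.0
3.0 [0.5683 0.1531 0.231 ] [[0.002, 1.0, -0.001], [1.0, -0.002, 0.0], [0.0, -0.001, -1.0]] [  7.   19.9 -35.2 101.6  12.7  62.5 -32.6]
[[0.0, -0.96, -0.281, 0.072], [1.0, 0.0, -0.0, 0.001], [0.0, -0.281, 0.96, -0.142], [0.0, 0.0, 0.0, 1.0]]
```

View pics/w1.png

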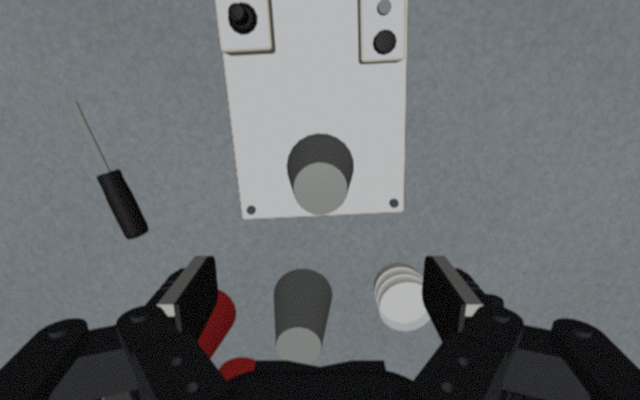

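The wrist view shows the cover's roof at about (320,188) and the spare's roof at about (299,345). I refine both with masks.

```bash
cat >> h.py <<'E'
def wcam(o,c):
    M=np.array(c["tool_from_camera"]);Rt=np.array(o["tool_rot"]);Rw=Rt@M[:3,:3];C=Rt@M[:3,3]+np.array(o["tool_pos"])
    return {"K":c["K"],"R":Rw.T,"t":-Rw.T@C}
E
python3 - <<'E'
from h import *
o,c=pickle.load(open("w1.pkl","rb"));W=wcam(o,c);g=c["pixels"].mean(2)
print(c["pixels"][188,320],c["pixels"][345,299],c["pixels"][150,320])
for n,s,z,lo in(("cover",(320,188),.102,130),("spare",(299,344),.092,138)):
    m=(g>lo)&(g<185); m=cv2.morphologyEx(m.astype(np.uint8),cv2.MORPH_OPEN,np.ones((9,9)))
    q=np.argwhere(m)
    b,st=blob(m,s);print(n,b,st,cast(W,b,z).round(4), "size",np.round(cast(W,b+[st[2]/2,0],z)-cast(W,b-[st[2]/2,0],z),4))
E
```

```text
[131 134 130] [125 127 125] [64 65 62]
cover [319.55928412 172.95302013] [304, 165, 32, 18, 447] [0.5688 0.1664 0.102 ] size [ 0.0255 -0.      0.    ]
spare [403.24547391 306.90095847] [379, 282, 48, 49, 1878] [0.6462 0.0374 0.092 ] size [ 0.0445 -0.      0.    ]
```

Run:
```python
from h import *
o,c=pickle.load(open("w1.pkl","rb"));W=wcam(o,c);g=cv2.GaussianBlur(c["pixels"].mean(2),(3,3),0)
print(g[188,280:362:3].round().astype(int).tolist(),g[150:225:3,320].round().astype(int).tolist());print(g[345,262:340:3].round().astype(int).tolist(),g[310:375:3,299].round().astype(int).tolist())
m=(g>98)&(g<158);m[:160]=0;m[218:]=0
b,st=blob(cv2.morphologyEx(m.astype(np.uint8),cv2.MORPH_OPEN,np.ones((9,9))),(320,188));print(b,st,cast(W,b,.102).round(4))
u8=c["pixels"].mean(2).astype(np.uint8)
for n,x,y,z in(("cover",320,188,.102),("spare",299,344,.092)):
    h=cv2.HoughCircles(cv2.resize(u8[y-45:y+45,x-45:x+45],None,fx=4,fy=4,interpolation=cv2.INTER_CUBIC),cv2.HOUGH_GRADIENT,1,50,param1=80,param2=15,minRadius=75,maxRadius=120)
    for q in h[0][:2]: p=(x-45+(q[0]-1.5)/4,y-45+(q[1]-1.5)/4);print(n,p,q[2]/4,cast(W,p,z).round(4),"dia",(cast(W,(p[0]+q[2]/2,p[1]),z)-cast(W,p,z))[0].round(4))
```

```text
[183, 183, 182, 182, 120, 131, 132, 131, 131, 132, 132, 132, 132, 132, 131, 131, 132, 132, 132, 132, 131, 131, 117, 160, 183, 183, 183, 182] [65, 65, 65, 64, 103, 136, 135, 133, 134, 134, 133, 133, 131, 132, 131, 131, 131, 130, 131, 130, 129, 133, 125, 120, 121]
[117, 116, 118, 119, 115, 122, 126, 126, 126, 126, 126, 125, 126, 126, 126, 126, 126, 127, 125, 123, 106, 117, 118, 118, 122, 122] [66, 64, 64, 65, 66, 68, 118, 127, 127, 125, 127, 126, 127, 125, 127, 126, 126, 117, 32, 20, 18, 14]
[319.95738137 188.89015817] [294, 163, 53, 55, 2276] [0.5691 0.1532 0.102 ]
cover (np.float32(320.0), np.float32(188.75)) 26.925 [0.5692 0.1534 0.102 ] dia 0.0434
spare (np.float32(298.25), np.float32(350.75)) 24.5 [ 0.548  -0.0111  0.092 ] dia 0.0473
```

```bash
python3 -m handwheel '[[-0.04,0.0,0,0,0,0],[-0.04,-0.005,0,0,0,0],[-0.04,-0.005,0,0,0,0],[-0.04,-0.01,0,0,0,0],[0,0,0,0,0,0],[0,0,0,0,0,0]]'
python3 - <<'E'
from h import *
from rig import r
o=r.observe();c=r.capture("wrist");pickle.dump((o,c),open("w2.pkl","wb"));W=wcam(o,c)
u8=c["pixels"].mean(2).astype(np.uint8)
C=np.array(W["K"])@(W["R"]@np.array([.547,-.009,.092])+W["t"]);x,y=(C[:2]/C[2]).astype(int);print(x,y)
h=cv2.HoughCircles(cv2.resize(u8[y-45:y+45,x-45:x+45],None,fx=4,fy=4,interpolation=cv2.INTER_CUBIC),cv2.HOUGH_GRADIENT,1,50,param1=80,param2=15,minRadius=75,maxRadius=120)
for q in h[0][:2]: p=(x-45+(q[0]-1.5)/4,y-45+(q[1]-1.5)/4);print(p,q[2]/4,cast(W,p,.092).round(4),"rad",(cast(W,(p[0]+q[2]/4,p[1]),.092)-cast(W,p,.092))[0].round(4))
g=cv2.GaussianBlur(c["pixels"].mean(2),(3,3),0);print(g[y,x-40:x+40:2].astype(int).tolist(),g[y-40:y+40:2,x].astype(int).tolist())
E
```

```text
clock: 3.65
tool_pos: [0.5477, -0.0076, 0.2314]
tool_rot: [[0.01, 1.0, 0.0], [1.0, -0.01, -0.0], [-0.0, 0.0, -1.0]]
force: [-0.3, 0.5, 0.6]
grip_width: 1.005
grasp_force: 0.0
317 187
(np.float64(319.5), np.float64(185.0)) 26.975 [ 0.5483 -0.0069  0.092 ] rad 0.0225
(np.float64(315.25), np.float64(161.75)) 28.125 [0.545  0.0128 0.092 ] rad 0.023
[141, 141, 143, 143, 140, 139, 140, 137, 124, 145, 155, 154, 154, 153, 154, 154, 154, 154, 154, 154, 154, 154, 154, 155, 154, 155, 155, 154, 153, 154, 155, 154, 154, 153, 133, 127, 137, 138, 142, 145] [79, 79, 81, 80, 78, 92, 140, 159, 159, 158, 158, 157, 157, 157, 157, 155, 156, 155, 155, 154, 154, 154, 153, 154, 153, 153, 153, 153, 153, 152, 150, 141, 140, 138, 134, 133, 135, 138, 139, 139]
```

```bash
python3 -m handwheel '[[0.04,0.005,0,0,0,0],[0.041,0.005,0,0,0,0],[0.04,0.005,0,0,0,0],[0.04,0.005,0,0,0,0],[0,0,0.03,0,0,0],[0,0,0.03,0,0,0],[0,0,0,0,0,0],[0,0,0,0,0,0]]'
```

```text
clock: 4.5
tool_pos: [0.5682, 0.1554, 0.1718]
tool_rot: [[0.004, 1.0, -0.001], [1.0, -0.004, 0.0], [0.0, -0.001, -1.0]]
force: [-0.0, 0.4, 1.3]
grip_width: 1.0
grasp_force: 0.0
```

```bash
python3 -m handwheel '[[-0.002,0.001,0.02,0,0,0],[0,0,0.025,0,0,0],[0,0,0.025,0,0,0],[0,0,0.025,0,0,0],[0,0,0.024,0,0,0],[0,0,0,0,0,0],[0,0,0,0,0,0]]'
python3 -m handwheel '[[0,0,0,0,0,0],[0,0,0,0,0,0],[0,0,0,0,0,0],[0,0,0,0,0,0],[0,0,0,0,0,0],[0,0,0,0,0,0],[0,0,0,0,0,0],[0,0,0,0,0,0]]' 0.03 30
```

```text
clock: 5.2
tool_pos: [0.5703, 0.1528, 0.054]
tool_rot: [[0.005, 1.0, 0.001], [1.0, -0.005, 0.001], [0.001, 0.001, -1.0]]
force: [0.5, 0.2, -0.4]
grip_width: 1.0
grasp_force: 0.0
clock: 6.0
tool_pos: [0.5704, 0.1525, 0.0543]
tool_rot: [[0.004, 1.0, 0.002], [1.0, -0.004, 0.0], [0.0, 0.002, -1.0]]
force: [-4.0, -2.2, 16.8]
grip_width: 0.644
grasp_force: 29.1
```

```bash
python3 -m handwheel '[[0,0,-0.005,0,0,0],[0,0,-0.01,0,0,0],[0,0,-0.02,0,0,0],[0,0,-0.025,0,0,0],[0,0,-0.025,0,0,0],[0,0,-0.025,0,0,0],[0,0,-0.02,0,0,0],[0,0,0,0,0,0],[0,0,0,0,0,0]]'
python3 - <<'E'
from h import *
from rig import r
o=r.observe();c=r.capture("wrist");cv2.imwrite("pics/w3.png",c["pixels"][:,:,::-1])
print(np.round(o["tool_pos"],4),o["force"],o["grip_width"],o["grasp_force"])
E
```

```text
clock: 6.9
tool_pos: [0.5695, 0.1521, 0.183]
tool_rot: [[0.004, 1.0, 0.001], [1.0, -0.004, -0.0], [-0.0, 0.001, -1.0]]
force: [1.1, -0.5, -1.3]
grip_width: 0.641
grasp_force: 31.5
[0.5695 0.1521 0.183 ] [ 1.06410708 -0.50188486 -1.32035873] 0.640682419808341 31.495964215994263
```

View pics/w3.png

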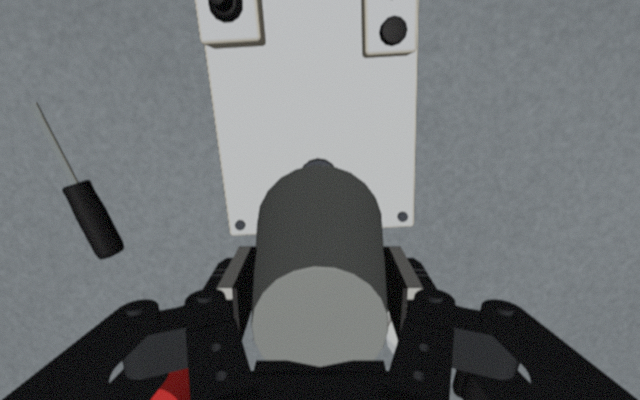

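```bash
python3 -m handwheel '[[-0.02,-0.0025,0,0,0,0],[-0.035,-0.0045,0,0,0,0],[-0.035,-0.0045,0,0,0,0],[-0.035,-0.0045,0,0,0,0],[-0.025,-0.003,0,0,0,0],[-0.01,-0.0015,0,0,0,0],[0,0,0,0,0,0],[0,0,0,0,0,0],[0,0,0,0,0,0]]'
python3 - <<'E'
from rig import r
import numpy as np
print(np.round(np.mean([ (r.capture("top"),r.observe()["tool_pos"])[1] for _ in range(4)],0),4))
from h import *
c=r.capture("top");S=r.capture("scene")
a=cv2.resize(c["pixels"][130:260,260:420],None,fx=2.5,fy=2.5);b=cv2.resize(S["pixels"][140:270,240:400],None,fx=2.5,fy=2.5)
cv2.imwrite("pics/p4.png",np.hstack([a,b])[:,:,::-1])
E
```

```text
clock: 7.85
tool_pos: [0.5483, -0.006, 0.1822]
tool_rot: [[0.002, 1.0, -0.0], [1.0, -0.002, 0.001], [0.001, -0.0, -1.0]]
force: [-0.5, -0.4, -0.1]
grip_width: 0.638
grasp_force: 31.5
[ 0.5483 -0.0065  0.1823]
```

View pics/p4.png

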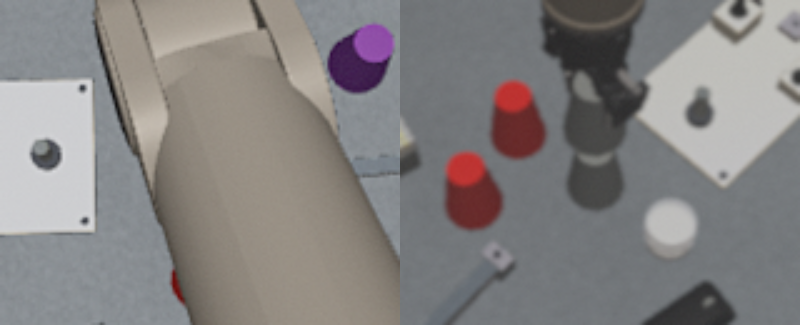

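The scene crop shows the held cover upright right above the grey spare, which stands at about (594,180) in the right panel. The pillar is bare and the bystanders haven't moved. Lowering.

```bash
python3 -m handwheel '[[-0.001,0,0.02,0,0,0],[0,0,0.02,0,0,0],[0,0,0.015,0,0,0],[0,0,0.015,0,0,0],[0,0,0.015,0,0,0],[0,0,0.01,0,0,0],[0,0,0,0,0,0]]'
python3 -m handwheel '[[0,0,0.005,0,0,0],[0,0,0.005,0,0,0],[0,0,0.003,0,0,0],[0,0,0,0,0,0],[0,0,0,0,0,0]]'
```

```text
clock: 8.85
tool_pos: [0.5476, -0.0086, 0.0859]
tool_rot: [[0.004, 1.0, -0.002], [1.0, -0.004, 0.0], [0.0, -0.002, -1.0]]
force: [0.2, 0.1, -1.0]
grip_width: 0.639
grasp_force: 31.5
clock: 9.35
tool_pos: [0.5484, -0.0086, 0.0745]
tool_rot: [[0.004, 1.0, 0.0], [1.0, -0.004, 0.0], [0.0, 0.0, -1.0]]
force: [-0.1, 0.2, -1.0]
grip_width: 0.637
grasp_force: 31.5
```

No contact yet, as expected until z is about 0.072. A little further, then release.

```bash
python3 -m handwheel '[[0,0,0.002,0,0,0],[0,0,0.001,0,0,0],[0,0,0,0,0,0],[0,0,0,0,0,0]]'
python3 -m handwheel '[[0,0,0,0,0,0],[0,0,0,0,0,0],[0,0,0,0,0,0],[0,0,0,0,0,0],[0,0,0,0,0,0]]' 0.0854
```

```text
clock: 9.75
tool_pos: [0.5487, -0.0085, 0.0723]
tool_rot: [[0.004, 1.0, 0.001], [1.0, -0.004, -0.0], [-0.0, 0.001, -1.0]]
force: [-4.0, 0.9, 16.6]
grip_width: 0.643
grasp_force: 34.0
clock: 10.25
tool_pos: [0.5483, -0.0086, 0.0713]
tool_rot: [[0.004, 1.0, -0.0], [1.0, -0.004, 0.0], [0.0, -0.0, -1.0]]
force: [-0.2, -0.1, -0.0]
grip_width: 1.003
grasp_force: 0.0
```

```bash
python3 -m handwheel '[[0,0,-0.01,0,0,0],[0,0,-0.02,0,0,0],[0,0,-0.03,0,0,0],[0,0,-0.035,0,0,0],[0,0,-0.035,0,0,0],[0,0,-0.028,0,0,0],[0,0,0,0,0,0]]'
python3 -m handwheel '[[-0.027,0.003,0,0,0,0],[-0.037,0.003,0,0,0,0],[-0.037,0.003,0,0,0,0],[-0.037,0.003,0,0,0,0],[-0.037,0.003,0,0,0,0],[-0.037,0.003,0,0,0,0],[-0.037,0.003,0,0,0,0],[-0.03,0.003,0,0,0,0],[-0.017,0.003,0,0,0,0],[0,0,0,0,0,0]]'
python3 -m handwheel '[[0,0,0,0,0,0],[0,0,0,0,0,0]]'
python3 - <<'E'
from h import *
from rig import r
o=r.observe();c=r.capture("wrist");pickle.dump((o,c),open("w5.pkl","wb"))
t=r.capture("top")["pixels"];s=r.capture("scene")["pixels"]
z=lambda p:cv2.resize(p,None,fx=2,fy=2,interpolation=cv2.INTER_CUBIC)
im=np.zeros((600,640,3),np.uint8);im[:400]=c["pixels"];im[400:,:320]=z(t[145:245,250:410]);im[400:,320:]=z(s[150:250,240:400])
cv2.imwrite("pics/w5.png",im[:,:,::-1])
print(np.round(o["tool_pos"],4))
E
```

```text
clock: 10.95
tool_pos: [0.55, -0.0083, 0.2339]
tool_rot: [[0.004, 1.0, 0.006], [1.0, -0.004, -0.0], [-0.0, 0.006, -1.0]]
force: [0.5, 0.3, -0.7]
grip_width: 0.997
grasp_force: 0.0
clock: 11.95
tool_pos: [0.5737, -0.3068, 0.2288]
tool_rot: [[0.007, 1.0, -0.001], [1.0, -0.007, 0.0], [0.0, -0.001, -1.0]]
force: [-0.3, 0.6, -0.1]
grip_width: 1.0
grasp_force: 0.0
clock: 12.15
tool_pos: [0.5744, -0.303, 0.2294]
tool_rot: [[0.002, 1.0, 0.0], [1.0, -0.002, 0.001], [0.001, 0.0, -1.0]]
force: [-0.3, 0.6, 0.3]
grip_width: 1.001
grasp_force: 0.0
[ 0.5744 -0.303   0.2294]
```

View pics/w5.png

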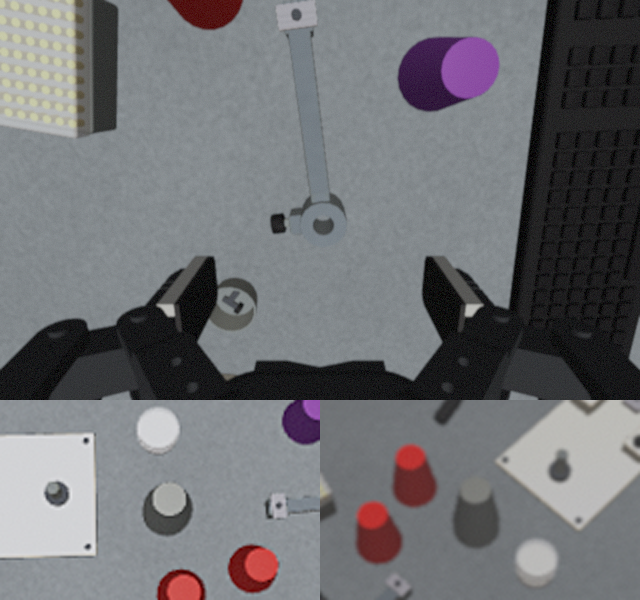

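The wrist view shows the bore at about (323,225) and the foot hole at about (297,14). The lower panels show the covers nested and concentric on the grey spare, with the pillar bare.

Run:
```python
from h import *
o,c=pickle.load(open("w5.pkl","rb"));W=wcam(o,c);g=c["pixels"].mean(2)
m=g<75;m[:210]=0;m[240:]=0;m[:,:312]=0;m[:,335:]=0
b,st=blob(m,(323,225));print(b,st)
B=cast(W,b,.046);B0=cast(W,(323,222),.046);F=cast(W,(296.5,14),.037);B2=cast(W,(318.5,193),.037)
d=(F-B)[:2];print("bore",B.round(4),"foot",F.round(4),np.linalg.norm(d).round(4),"yaw off y",np.degrees(np.arctan2(-d[0],d[1])).round(2))
u=d/np.linalg.norm(d);bal=B[:2]+.05*u;print("balance",bal.round(4))
R=np.array(o["tool_rot"]);dp=np.r_[bal,0]-np.r_[np.array(o["tool_pos"])[:2],0];print("tool shift",(R.T@dp).round(4), "x axis yaw",np.degrees(np.arctan2(-R[0,0],R[1,0])))
g2=cv2.GaussianBlur(g,(3,3),0)
for row,z in((60,.037),(100,.037),(150,.037)): print(row,g2[row,285:335].astype(int).tolist())
```

```text
[323.14835165 225.79120879] [314, 219, 19, 14, 182]
bore [ 0.5785 -0.3552  0.046 ] foot [ 0.5553 -0.1624  0.037 ] 0.1942 yaw off y 6.88
balance [ 0.5725 -0.3056]
tool shift [-0.0026 -0.0018 -0.    ] x axis yaw -0.11896103960458648
60 [138, 139, 140, 140, 139, 133, 125, 121, 123, 124, 125, 125, 125, 125, 125, 125, 126, 125, 126, 126, 126, 127, 127, 126, 125, 126, 125, 121, 116, 122, 134, 140, 140, 140, 139, 137, 136, 136, 137, 137, 137, 136, 136, 137, 139, 138, 137, 137, 138, 139]
100 [138, 138, 138, 137, 138, 138, 139, 138, 138, 137, 135, 127, 118, 117, 121, 123, 123, 122, 121, 121, 122, 123, 123, 123, 124, 124, 125, 126, 126, 125, 125, 124, 121, 121, 128, 134, 137, 137, 137, 137, 138, 139, 140, 139, 138, 137, 136, 136, 135, 135]
150 [137, 139, 139, 137, 136, 136, 137, 138, 138, 137, 135, 134, 135, 135, 135, 135, 135, 131, 125, 118, 119, 123, 125, 125, 125, 125, 125, 125, 126, 127, 127, 127, 126, 127, 127, 126, 126, 126, 123, 124, 131, 137, 137, 136, 136, 137, 137, 137, 138, 138]
```

```bash
python3 -m handwheel '[[-0.0026,-0.0018,0,0,0,0],[0,0,0.01,0,0,-6.8],[0,0,0.03,0,0,0],[0,0,0.035,0,0,0],[0,0,0.035,0,0,0],[0,0,0.025,0,0,0],[0,0,0.015,0,0,0],[0,0,0,0,0,0],[0,0,0,0,0,0]]'
```

```text
clock: 13.2
tool_pos: [0.5728, -0.3075, 0.0803]
tool_rot: [[-0.114, 0.993, 0.001], [0.993, 0.114, -0.0], [-0.0, 0.001, -1.0]]
force: [0.1, -0.9, 1.3]
grip_width: 0.998
grasp_force: 0.0
```

```bash
python3 -m handwheel '[[0.001,0,0.02,0,0,0],[0,0,0.02,0,0,0],[0,0,0.02,0,0,0],[0,0,0.01,0,0,0],[0,0,0,0,0,0],[0,0,0,0,0,0]]'
python3 -m handwheel '[[0,0,0,0,0,0],[0,0,0,0,0,0],[0,0,0,0,0,0],[0,0,0,0,0,0],[0,0,0,0,0,0],[0,0,0,0,0,0],[0,0,0,0,0,0],[0,0,0,0,0,0],[0,0,0,0,0,0],[0,0,0,0,0,0]]' 0.005 80
```

```text
clock: 13.8
tool_pos: [0.5729, -0.3066, 0.0106]
tool_rot: [[-0.114, 0.993, 0.001], [0.993, 0.114, -0.001], [-0.001, 0.001, -1.0]]
force: [0.4, 0.3, 0.8]
grip_width: 0.999
grasp_force: 0.0
clock: 14.8
tool_pos: [0.5721, -0.3065, 0.0097]
tool_rot: [[-0.114, 0.993, 0.0], [0.993, 0.114, -0.0], [-0.0, -0.0, -1.0]]
force: [-2.0, 0.5, 6.2]
grip_width: 0.217
grasp_force: 79.3
```

```bash
python3 -m handwheel '[[0,0,-0.005,0,0,0],[0,0,-0.01,0,0,0],[0,0,-0.02,0,0,0],[0,0,-0.025,0,0,0],[0,0,-0.03,0,0,0],[0,0,-0.03,0,0,0],[0,0,-0.025,0,0,0],[0,0,-0.015,0,0,0],[0,0,-0.01,0,0,0],[0,0,0,0,0,0]]'
python3 - <<'E'
from h import *
from rig import r
T=r.capture("top")
g=T["pixels"].mean(2);q=T["pixels"][180:200,268:288].mean(2).astype(int);print(q)
S=r.capture("scene");o=r.observe();w=r.capture("wrist")
pickle.dump((T,S,o,w),open("c6.pkl","wb"))
z=lambda p,f:cv2.resize(p,None,fx=f,fy=f,interpolation=cv2.INTER_CUBIC)
im=np.zeros((600,640,3),np.uint8);im[:400]=w["pixels"];im[400:,:200]=z(T["pixels"][170:210,258:298],5);im[400:,200:560]=z(S["pixels"][200:300,180:360],2)
cv2.imwrite("pics/w6.png",im[:,:,::-1])
E
```

```text
clock: 15.8
tool_pos: [0.5724, -0.3065, 0.1801]
tool_rot: [[-0.114, 0.993, 0.001], [0.993, 0.114, -0.001], [-0.001, 0.001, -1.0]]
force: [0.2, 0.2, -7.4]
grip_width: 0.219
grasp_force: 78.9
[[211 210 211 210 211 210 210 211 209 210 209 210 210 209 209 211 210 211
  210 210]
 [210 210 210 210 210 210 211 209 209 211 210 210 211 210 211 209 210 211
  209 210]
 [210 209 210 211 210 210 210 209 210 209 210 209 210 210 211 211 210 210
  210 211]
 [209 209 210 210 210 210 210 210 211 213 213 211 211 211 210 211 209 211
  210 210]
 [209 211 209 210 211 210 213 214 216 214 207 212 216 214 212 212 209 210
  209 211]
 [211 211 210 210 213 212 204 200 199 190 165 179 203 208 216 212 211 209
  210 211]
 [208 211 210 211 213 199 158 144 133 121  97  81 111 163 207 219 212 211
  210 210]
 [210 210 210 212 209 175 133 139 144 145 134  88  75  86 148 209 217 212
  211 210]
 [209 210 211 213 195 144 140 142 142 146 142 108  81  83  79 142 206 216
  210 211]
 [210 211 213 209 175 124 148 146 144 146 141 104  69  89  80  98 172 219
  212 210]
 [209 210 213 209 155 110 142 151 152 148 124  67  63  88  87 100 176 219
  212 210]
 [211 210 214 203 113  78 112 136 137 125  88  62  69  83  88  67 147 222
  212 210]
 [211 210 212 208 142  72  79  80  72  58  67  65  72  86  91  67 147 223
  212 209]
 [210 210 213 210 171  72  85  79  71  67  66  71  77  88  89  65 148 221
  213 211]
 [210 211 211 217 208 102  77  86  87  79  80  86  89  92  81  96 173 219
  213 210]
 [210 210 210 215 211 175 105  79  88  87  91  90  87  81  74 143 209 215
  211 211]
 [210 210 209 211 216 213 176  96  70  81  84  77  65  66 131 197 219 212
  210 210]
 [210 210 210 211 212 215 211 176 157 129 105  97 116 165 196 219 212 211
  210 210]
 [210 211 210 210 210 211 214 219 216 195 179 180 196 223 217 212 211 210
  210 211]
 [209 210 210 211 211 211 212 212 213 215 217 217 215 213 211 211 210 210
  209 210]]
```

View pics/w6.png

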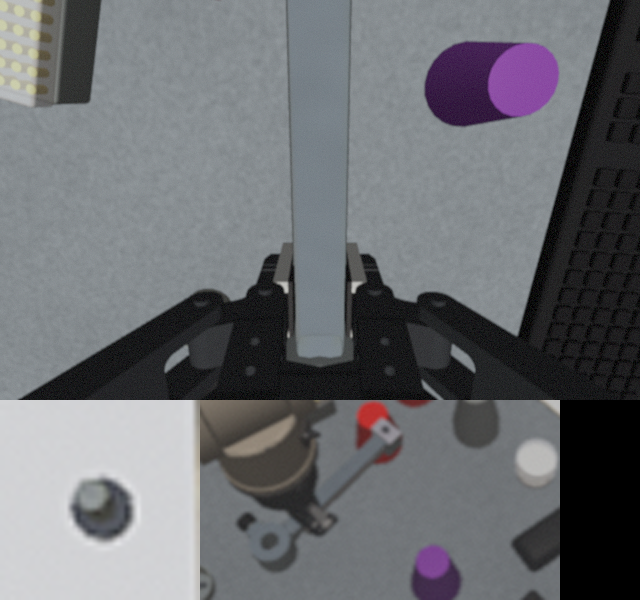

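The arm is gripped, level and centred on the tool axis, with the bar's edges at columns 290 to 350. The pillar tip shows as a bright patch at about (275.6,189) in the top view. Next I compute the target pose.

Run:
```python
from h import *
T,S,o,w=pickle.load(open("c6.pkl","rb"))
g=T["pixels"].mean(2);m=(g>118)&(g<170);m2=np.zeros_like(m);m2[186:192,273:279]=m[186:192,273:279]
b,st=blob(m2,(275.5,189));tip=cast(T,b,.07);print("tip",b,st,tip.round(4))
gp=T["pixels"].astype(int)
mm=(g>130)&(g<195);mm2=np.zeros_like(mm);mm2[184:204,202:222]=mm[184:204,202:222]
b2,st=blob(mm2,(212,193.5));pad=cast(T,b2,.022);print("pad",b2,st,pad.round(4),np.linalg.norm((pad-tip)[:2]).round(4))
off=np.array([.0017,.0003]);tip=tip[:2]+off;pad=pad[:2]+off
# blend axis direction with plate edges (-0.014,.302)
d=pad-tip;u=d/np.linalg.norm(d);print("yaw",np.degrees(np.arctan2(-u[0],u[1])).round(2),"plate yaw",np.degrees(np.arctan2(.014,.302)).round(2))
tcp=tip+.049*u;print("tip",tip.round(4),"TCP target",tcp.round(4))
R=np.array(o["tool_rot"]);p=np.array(o["tool_pos"]);dp=np.r_[tcp-p[:2],0];print("now yaw",np.degrees(np.arctan2(-R[0,0],R[1,0])).round(2),p.round(4),"shift tool",(R.T@dp).round(4))
```

```text
tip [275.72413793 188.4137931 ] [273, 186, 6, 6, 29] [0.5671 0.1518 0.07  ]
pad [212.07594937 193.27848101] [206, 187, 13, 13, 158] [0.557  0.3399 0.022 ] 0.1883
yaw 3.09 plate yaw 2.65
tip [0.5688 0.1521] TCP target [0.5662 0.201 ]
now yaw 6.56 [ 0.5716 -0.3062  0.1782] shift tool [5.045e-01 5.260e-02 4.000e-04]
```

```bash
python3 -m handwheel '[[0.01,0.001,0,0,0,0],[0.02,0.002,0,0,0,0],[0.03,0.003,0,0,0,0],[0.036,0.004,0,0,0,0],[0.036,0.004,0,0,0,0],[0.036,0.004,0,0,0,0],[0.036,0.004,0,0,0,0],[0.036,0.004,0,0,0,0],[0.036,0.004,0,0,0,0]]'
python3 -m handwheel '[[0.036,0.004,0,0,0,0],[0.036,0.004,0,0,0,0],[0.036,0.004,0,0,0,0],[0.036,0.003,0,0,0,0],[0.03,0.003,0,0,0,0],[0.025,0.002,0,0,0,0],[0.015,0.0015,0,0,0,0],[0.01,0.001,0,0,0,0],[0.0045,0,0,0,0,0],[0,0,0,0,0,0]]'
python3 -m handwheel '[[0,0,0,0,0,1.2],[0,0,0,0,0,1.2],[0,0,0,0,0,1.2],[0,0,0,0,0,0],[0,0,0,0,0,0]]'
```

```text
clock: 16.85
tool_pos: [0.5694, -0.0254, 0.1792]
tool_rot: [[-0.116, 0.993, -0.0], [0.993, 0.116, 0.0], [0.0, -0.0, -1.0]]
force: [0.5, 0.1, -6.7]
grip_width: 0.214
grasp_force: 78.8
clock: 17.85
tool_pos: [0.5664, 0.2007, 0.1792]
tool_rot: [[-0.114, 0.993, -0.0], [0.993, 0.114, -0.0], [-0.0, -0.0, -1.0]]
force: [0.0, 0.4, -7.1]
grip_width: 0.22
grasp_force: 78.8
clock: 18.35
tool_pos: [0.5666, 0.2007, 0.1794]
tool_rot: [[-0.052, 0.999, 0.0], [0.999, 0.052, -0.0], [-0.0, 0.0, -1.0]]
force: [-0.5, 0.0, -7.6]
grip_width: 0.224
grasp_force: 78.8
```

Lower to a 30 mm gap, with the underside at 0.100 and the TCP at about 0.110, then verify.

```bash
python3 -m handwheel '[[0,0,0.01,0,0,0],[0,0,0.015,0,0,0],[0,0,0.015,0,0,0],[0,0,0.012,0,0,0],[0,0,0.01,0,0,0],[0,0,0.007,0,0,0],[0,0,0,0,0,0],[0,0,0,0,0,0],[0,0,0,0,0,0]]'
python3 - <<'E'
from h import *
from rig import r
T=r.capture("top");S=r.capture("scene");w=r.capture("wrist");o=r.observe();pickle.dump((T,S,w,o),open("c7.pkl","wb"));print(o["tool_pos"])
z=lambda p,f:cv2.resize(p,None,fx=f,fy=f,interpolation=cv2.INTER_CUBIC)
im=np.zeros((600,800,3),np.uint8);im[:300,:400]=z(T["pixels"][150:250,185:318],3)[:300,:399].copy() if 0 else cv2.resize(T["pixels"][150:250,190:323],(400,300));im[:300,400:]=cv2.resize(S["pixels"][120:220,310:443],(400,300),interpolation=cv2.INTER_CUBIC)
im[300:,:480]=cv2.resize(w["pixels"],(480,300));im[300:,480:]=cv2.resize(S["pixels"][150:250,270:377],(320,300))
cv2.imwrite("pics/f.png",im[:,:,::-1])
E
```

```text
clock: 19.25
tool_pos: [0.567, 0.2011, 0.111]
tool_rot: [[-0.052, 0.999, 0.001], [0.999, 0.052, 0.0], [0.0, 0.001, -1.0]]
force: [-0.8, 0.2, -7.9]
grip_width: 0.217
grasp_force: 78.7
[0.56684931 0.20092294 0.11084265]
```

View pics/f.png

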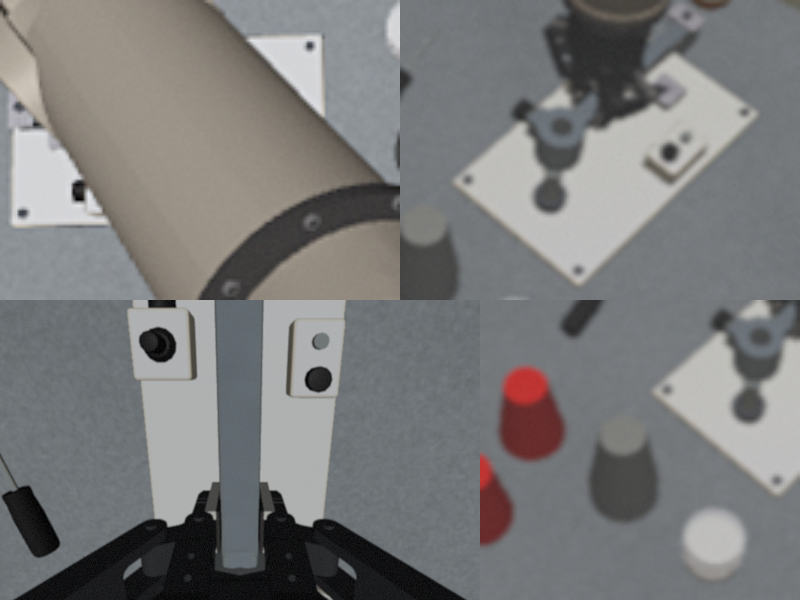

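The view shows the boss straight above the pillar, with the bore at panel (562,126), i.e. scene pixel (363.9,162). The foot is at (405,124.7), the bar is level, and the covers are nested. Quick numeric check:

Run:
```python
from h import *
T,S,w,o=pickle.load(open("c7.pkl","rb"))
print("bore",cast(S,(363.9,162),.147).round(4),"want .5688 .1521");print("foot",cast(S,(405.1,124.7),.138).round(4),"want .5587 .3402")
S0=pickle.load(open("c6.pkl","rb"))[1];p=S0["pixels"].mean(2)
d=pickle.load(open("c0.pkl","rb"))["scene"]
print("scene bias, bore at start:",cast(d,(205+46/1.9,125+317/1.9),.046).round(4),"vs .578 -.3552")
# nested cover roof at height .120 from scene crop (623,435)
print("nested roof",cast(S,(270+143/3,150*1+135/3-0),.120).round(4),"spare .5483 -.0069")
```

```text
bore [0.5712 0.1525 0.147 ] want .5688 .1521
foot [0.5562 0.3495 0.138 ] want .5587 .3402
scene bias, bore at start: [ 0.5788 -0.3557  0.046 ] vs .578 -.3552
nested roof [ 0.5503 -0.0087  0.12  ] spare .5483 -.0069
```

The bore agrees to about 3 mm. The foot reading could mean a few degrees of tilt, so I check the bar's level from its width along the wrist image.

Run:
```python
from h import *
for f in("c6.pkl","c7.pkl"):
    t=pickle.load(open(f,"rb"));w=t[3] if f=="c6.pkl" else t[2]
    K=np.array(w["K"]);M=np.array(w["tool_from_camera"]);g=cv2.GaussianBlur(w["pixels"].astype(np.float32).mean(2),(1,5),0)
    P=[];ws=[]
    for row in range(5,235,5):
        e=np.abs(np.gradient(g[row]))
        def edge(a,b):
            i=np.arange(a,b);x=e[a:b]**2;return (i*x).sum()/x.sum()
        l,rr=edge(280,304),edge(338,362);wd=rr-l;ws.append(wd);Z=K[0,0]*.020/wd
        p=np.array([((l+rr)/2-K[0,2])*Z/K[0,0],(row-K[1,2])*Z/K[1,1],Z,1]);P.append((M@p)[:3])
    P=np.array(P);k=np.polyfit(P[:,0],P[:,2],1);k2=np.polyfit(P[:,0],P[:,1],1)
    print(f,np.round(ws[::9],1),"x range",P[[0,-1],0].round(3),"z",P[[0,-1],2].round(4),"slope deg",np.degrees(k[0]).round(2),"resid",np.std(P[:,2]-np.polyval(k,P[:,0])).round(4),"yaw",np.degrees(k2[0]).round(2))
t=pickle.load(open("c7.pkl","rb"));S=t[1];q=S["pixels"][112:142,392:420].mean(2).astype(int);print(q[::2,::2])
```

```text
c6.pkl [65.  62.8 61.  58.7 56.3 54.3] x range [0.099 0.024] z [-0.023  -0.0226] slope deg 0.62 resid 0.0004 yaw -0.21
c7.pkl [65.2 63.2 61.1 58.9 56.6 54.5] x range [0.099 0.025] z [-0.0234 -0.0232] slope deg 0.14 resid 0.0003 yaw -0.18
[[ 66  67  67  65  77 116 118  97  93 100 104 104 104 103]
 [ 67  66  65  65  90 119 113  92  96 101 103 106 106 105]
 [ 66  65  65  67 100 118 111  84  97 102 102 104 105 104]
 [ 68  66  66  77 104 119 113  72  82 102 105 106 105  98]
 [ 66  67  76  85 102 124 120  96  64  70  83  84  80  80]
 [ 71  85  88  82 124 145 138 124 103  82  70  71  85 104]
 [ 97  83  66  96 138 146 111 109 131 120 113 115 116 118]
 [ 66  58  82 105 104 129 118 127 148 137 121 119 120 118]
 [ 54  90 114 111 108 108 123 145 143 123 118 119 119 120]
 [ 64 107 117 112 109 110 105 100  98 112 117 116 118 120]
 [ 79 113 110 109 110 104  82  67  86 115 119 118 121 118]
 [ 88 112 110 110 102  86  69  74 106 120 118 117 119 118]
 [100 111 110  95  83  74  76 105 117 118 116 118 120 118]
 [108 111  93 101 152 141 108 118 118 118 120 119 119 120]
 [107  96 110 165 190 187 162 126 115 118 119 119 117 119]]
```

The arm is level within 1°, and its underside is at about 0.097–0.100, roughly 3 cm above the tip. Handing in.

```bash
python3 -c "
from rig import r
print(r.sign_off())"
```

```text
the job is handed in; nothing more can be done
None
```

The job is handed in, with no verdict returned: the dust cover is nested over the grey spare, and the gripper holds the carrier arm level (within about 1°), its bore about 3 cm above the pillar tip and about 3 mm off its axis, with the foot over the rest pad by dead reckoning (a rough camera reading put it about 1 cm off).

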